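Seat the brass nut in the assembly plate

TASK

Slide the brass nut across the assembly plate until it drops into the plate's round blue-floored pocket and lies flat on its floor, ready for a post to be screwed in. Push it along the plate, do not pick it up, and leave the dark steel nut and the red plastic nut where they lie.

Things in the scene. Friction and masses are not known exactly. Their poses are not given: they have to be found in the camera images.
- brass_nut: the yellow brass hexagon nut, 36 mm across the flats, 41.6 mm across the corners, 16 mm high, about 0.12 kg, loose on the plate; origin at the centre of its underside, z up through its hole
- dark_nut: a dark steel nut of the same shape and size, loose on the plate, to be left alone; origin at the centre of its underside
- red_nut: a red plastic nut of the same shape and size, loose on the plate, to be left alone; origin at the centre of its underside
- pocket (a point): centre of the floor of the shallow round pocket (blue floor, 56 mm across, 6 mm deep) in the middle of the square aluminium assembly plate. The plate is fixed to the table, 250 x 250 mm and 14 mm thick, so its flat top is 14 mm above the table and 6 mm above this point; z up, x and y along the plate's edges. A nut lying in the pocket stands 10 mm above the plate's top
Not all that is in view belongs to the job. Of the things like the brass_nut, leave any that is orange or purple; of the rest the larger one is meant.

How it is judged:
At the end, for the whole second after the job is handed in: the brass nut lies at rest in the pocket, its centre within 12 mm of the pocket's centre, its underside within 3 mm of the pocket's floor and flat to within 0.1 rad; the dark and red nuts are within 15 mm of where they began (horizontal distance between brass_nut and pocket below 0.012 m and z of brass_nut in the frame of pocket below 0.003 m and angle between brass_nut's own z axis and vertical below 0.1 rad and linear speed of brass_nut below 0.02 m/s and distance of each of dark_nut, red_nut from where it was at the start of the episode below 0.015 m); the robot touches nothing.
It fails at once if the brass nut is picked up: its underside rises more than 15 mm above the plate's top (z of brass_nut in the frame of pocket above 0.021 m).
It fails at once if the dark or the red nut is moved more than 15 mm (distance of any of dark_nut, red_nut from where it was at the start of the episode above 0.015 m).
It also fails if it takes over 29 s, if anything falls off the work surface, if the arm or the gripper's body presses on something with over 40 N, if the wrist force passes 120 N, or if a joint passes its speed limit or range.

ROBOT

A 6-joint arm with a two-finger parallel gripper is mounted at the origin on the work surface. World frame = base frame: x ahead of the robot, y to its left, z up, the work surface at z = 0. Lengths are in m, angles in rad, forces in N, time in s.
With the tool pointing down it reaches from about 0.35 to 0.775 m from the base axis. Payload 7.3 kg.
Tool frame: the origin (TCP) lies at the very end of the fingers, on their centre line; the grasp point (between the pads) lies 19 mm behind it (pinch_z is the distance from the TCP to the grasp point, in m); z points along the fingers, y is the line along which they close (so a half turn about z gives the same grasp; the last joint's range is limited). The gripper opens to 92 mm and grips with 3 to 60 N. Pads are 19 mm wide; open, the fingers measure 130 mm over their backs; the gripper's body (75 mm by 190 mm) begins 47 mm behind the grasp point.
Start: joints at [-1.47, 0.342, 1.524, -0, 1.275, -0.146], TCP at [0.128, -0.509, 0.227] pointing down, gripper open.
Joint ranges: [-2.53, 2.53], [-0.77, 2.02], [0.04, 2.7], [-1, 4.14], [0.28, 2.66], [-3.11, 3.11]. Speed limits (rad/s): [2.57, 2.57, 3.14, 3.14, 3.14, 3.14].

INTERFACE

Orientations are given as [roll, pitch, yaw] about the fixed x, y, z axes, in that order (R = Rz(yaw) Ry(pitch) Rx(roll)).
In Python, from cell import * gives the robot as it stands.
- The arm moves only by the tool arm_command, never from a script. Its arguments are lists of equal length, an entry for each row: "fingers": the gripper command: -1 is fully open, 1 is shut, values between are in proportion; "travel": the shift along the tool's x, y, z in m, a list of three; "dr": the turn, a rotation vector about the tool's x, y, z in degrees, a list of three. In form: {"fingers": [fingers, ...], "travel": [[x, y, z], ...], "dr": [[wx, wy, wz], ...]}. A call has 1 to 8 rows; each row is the pose to reach, as a shift and turn from the pose commanded when the call began, along the tool's axes at that moment; what a row does not reach only later rows make up. A row lasts 1/12 s, in which the tool goes at most 41.7 mm and 7.16 degrees, less where a joint would pass 70% of its speed; a pose out of reach is approached as far as the arm can. A call with a gripper value outside its range is refused whole. The fingers move at their own pace and stop on an object; "squeeze" is the grip in N (left out, the last holds). Time passes only in rows, so rows that repeat a pose let the fingers close. It gives the time, the measured TCP pose, the force, the opening and the grip force at its end, in the units of the state.
- observe(): the state, without advancing time (a new reading comes with each control period).
- read_camera(name): name is "scene" or "top"; returns a dict with "color" (384x512x3 uint8, blue, green, red), "z_map" (384x512 float32, m along the optical axis (not along the pixel's ray), 0 where there is no reading), "fx", "fy", "cx", "cy" (pixels), "k1" (the pictures are not rectified: a ray, as slopes to the right and down, at radius r is drawn at 1 + k1 r^2 times it, then the intrinsics apply), "R" (3x3) and "t" (3): a world point X has camera coordinates R X + t. Camera axes: x right, y down, z forward; pixel columns grow to the right and rows downward; lengths in m; the calibration is good to about 2 mm. A picture is of the moment at which its call begins.
- hand_in(): hands the job in; it is judged then, once.
The state is a dict: "time": time; "qpos": joint angles; "qvel": joint speeds; "joint_efforts": joint torques, N m; "tool_pos": TCP position; "tool_rot": TCP orientation; "contact_force": force on the tool from outside, world axes, zero at the start; "torque": the same for the moment, N m; "opening": finger opening in m; "grip_force": force on a finger pad.
Only numpy, scipy, OpenCV 4.12 (cv2) and the standard library are available. Lean on these libraries where they do the work, as an engineer would, in place of code of your own. Each camera call takes 0.05 s, during which the arm holds its last target. There are 200 camera calls.

## Working session

There is one attempt and no reset: what is moved stays moved. The work goes in short steps, Python scripts to look and compute and a tool call to move; the robot and the scene stay as the last step left them, time stands still between calls to the robot, and variables do not carry over. Pictures are saved under pics/ and viewed, at most 10 in all, crops included, and the job is handed in when it is done.

Besides the shell and the picture viewer there is one more tool, called after "Request:" by a JSON object that holds its "method" and its "body", one argument or row to a line. arm_command: Moves the arm, as the interface text tells. Its arguments: {"type":"object","properties":{"fingers":{"type":"array","items":{"type":"number"}},"travel":{"type":"array","items":{"type":"array","items":{"type":"number"}}},"dr":{"type":"array","items":{"type":"array","items":{"type":"number"}}},"squeeze":{"type":"number"}},"required":["fingers","travel","dr"]}

```bash
mkdir -p pics; ls; python3 - <<'E'
from cell import *
import cv2,numpy as np
s=observe();print(s)
for n in("top","scene"):
    c=read_camera(n);cv2.imwrite(f"pics/{n}0.png",c["color"]);np.savez(n+"0.npz",**c)
    print(n,{k:c[k] for k in("fx","fy","cx","cy","k1","R","t")})
E
```

```text
pics
{'time': 0.0, 'qpos': array([-1.46999695e+00,  3.42701095e-01,  1.52500264e+00, -4.01408153e-06,
        1.27539717e+00, -1.46035074e-01]), 'qvel': array([ 3.67174635e-04, -6.62040842e-04,  9.26337127e-04,  4.50024652e-04,
       -6.17735282e-05,  1.20486222e-03]), 'joint_efforts': array([-7.35075378e-05, -4.31246281e+01, -2.44226897e+01,  7.17032701e-02,
        5.58798818e-02, -1.08195322e-04]), 'tool_pos': array([ 0.12823797, -0.50868414,  0.2260612 ]), 'tool_rot': array([-3.14009990e+00, -2.15678067e-04,  2.46835459e-01]), 'contact_force': array([-0.70835437,  0.42583673, -0.10971695]), 'torque': array([-0.00854794,  0.04233344, -0.0175415 ]), 'grip_force': 0.0, 'opening': 0.09194712071516739}
top {'fx': 436.4089810773556, 'fy': 436.4089810773556, 'cx': 249.54802880152369, 'cy': 188.2164004196169, 'k1': -0.06702028561734731, 'R': array([[-0.018032  , -0.99957808,  0.02277087],
       [-0.99062427,  0.01477659, -0.13581315],
       [ 0.13541938, -0.02500636, -0.99047275]]), 't': array([0.04228042, 0.63126973, 0.6029064 ])}
scene {'fx': 473.23242366334046, 'fy': 473.23242366334046, 'cx': 264.5767533355071, 'cy': 188.99229828253362, 'k1': 0.05809694900421815, 'R': array([[-0.70048822,  0.71364458,  0.00525969],
       [ 0.5371245 ,  0.53204645, -0.65454094],
       [-0.46990799, -0.45567311, -0.75600826]]), 't': array([ 0.41190503, -0.3114892 ,  0.98463742])}
```

View pics/top0.png

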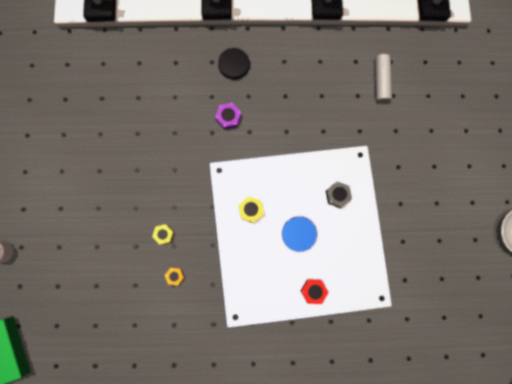

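View pics/scene0.png

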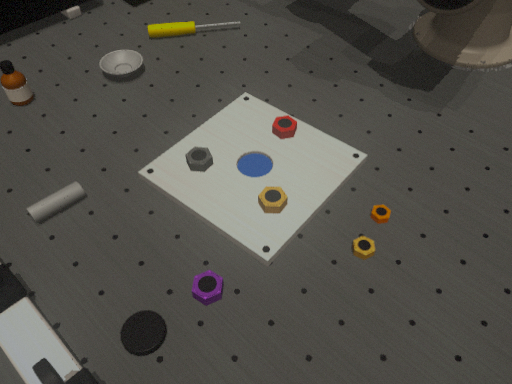

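The top view shows the large brass nut on the plate at (251,209), the blue pocket at (299,234), the dark nut at (339,194) and the red nut at (315,291). The small yellow, orange and purple nuts are off the plate, so they are distractors. The scene view agrees: brass at (273,199), pocket at (255,164).

```bash
cat > h.py <<'E'
import cv2,numpy as np
def ray(c,uv,z):
    K=np.array([[c["fx"],0,c["cx"]],[0,c["fy"],c["cy"]],[0,0,1.]])
    p=cv2.undistortPoints(np.float64(uv).reshape(-1,1,2),K,np.array([float(c["k1"]),0,0,0])).reshape(-1,2)
    d=np.c_[p,np.ones(len(p))]@c["R"]; o=-c["R"].T@c["t"]
    return o+d*((z-o[2])/d[:,2])[:,None]
def masks(c):
    h=cv2.cvtColor(c["color"],cv2.COLOR_BGR2HSV)
    r=lambda a,b:cv2.inRange(h,np.array(a),np.array(b))
    return dict(brass=r((18,90,90),(34,255,255)),pocket=r((100,120,60),(120,255,255)),red=r((0,150,80),(6,255,255))|r((174,150,80),(180,255,255)))
Z=dict(brass=.030,pocket=.008,red=.030)
def blobs(c,amin=80,zb=.030):
    out=[]
    for k,m in masks(c).items():
        for q in cv2.findContours(m,cv2.RETR_EXTERNAL,cv2.CHAIN_APPROX_NONE)[0]:
            q=cv2.convexHull(q)
            if cv2.contourArea(q)<amin: continue
            P=ray(c,q.reshape(-1,2),zb if k=="brass" else Z[k])[:,:2]
            M=cv2.moments((P*1e4).astype(np.float32)); 
            out.append((k,np.array([M["m10"],M["m01"]])/M["m00"]/1e4,M["m00"]/1e8,P))
    return out
E
python3 - <<'E'
from h import *
for n in("top","scene"):
    c=dict(np.load(n+"0.npz"))
    for k,p,a,P in blobs(c):
        r=cv2.minAreaRect((P*1e3).astype(np.float32)); print(n,k,p.round(4),"area mm2",round(a*1e6),"rect",np.round(r[1],1),round(r[2],1))
c=dict(np.load("top0.npz"))
m=cv2.inRange(c["color"],(170,170,170),(255,255,255)); q=max(cv2.findContours(m,cv2.RETR_EXTERNAL,cv2.CHAIN_APPROX_NONE)[0],key=lambda q:cv2.contourArea(q)*(cv2.boundingRect(q)[1]>100))
P=ray(c,q.reshape(-1,2),.014)[:,:2];r=cv2.minAreaRect((P*1e3).astype(np.float32));print("plate",r)
dk=ray(c,[[339,194],[251,209]],.030);print("dark, brass by eye",dk)
zm=c["z_map"]
for u,v in((260,215),(299,234),(280,180)):
    z=zm[v,u];K=np.array([[c["fx"],0,c["cx"]],[0,c["fy"],c["cy"]],[0,0,1]])
    p=cv2.undistortPoints(np.float64([[[u,v]]]),K,np.array([float(c["k1"]),0,0,0])).ravel();print(c["R"].T@(np.r_[p,1]*z-c["t"]))
# brass hex orientation
for k,p,a,P in blobs(c):
    if k=="brass" and a>6e-4:
        d=P-p;print(np.degrees(np.angle(np.sum(np.exp(6j*np.arctan2(d[:,1],d[:,0]))*(np.hypot(*d.T)-.0195)))/6),np.hypot(*d.T).min(),np.hypot(*d.T).max())
E
```

```text
top brass [0.5052 0.1459] area mm2 542 rect [25.3 27.8] 49.6
top brass [0.5669 0.1622] area mm2 723 rect [31.2 29.6] 89.2
top brass [0.6018 0.0302] area mm2 996 rect [34.  37.2] 43.9
top pocket [ 0.5649 -0.0442] area mm2 2083 rect [51.3 50.8] 88.8
top red [ 0.4792 -0.0609] area mm2 940 rect [37.1 32. ] 88.5
scene brass [0.5831 0.173 ] area mm2 777 rect [34.1 27.5] 42.1
scene brass [0.5191 0.1541] area mm2 409 rect [22.6 23.6] 44.8
scene brass [0.6081 0.0346] area mm2 1460 rect [45.3 39.3] 44.7
scene brass [ 0.4311 -0.4152] area mm2 3885 rect [44.6 94. ] 53.3
scene pocket [ 0.5642 -0.0453] area mm2 1906 rect [48.4 49.5] 9.6
scene red [ 0.4815 -0.0588] area mm2 1166 rect [42.8 35.3] 29.7
plate ((564.8128662109375, -43.74595642089844), (250.8895721435547, 251.08897399902344), 5.678393840789795)
dark, brass by eye [[ 0.62272368 -0.10400217  0.03      ]
 [ 0.60213304  0.02994233  0.03      ]]
[0.59303128 0.01655384 0.02833928]
[ 0.56418724 -0.04418913  0.00701109]
[ 0.64845732 -0.01667377  0.01076334]
10.792419756706453 0.01477311655932621 0.01645995815263296
-18.33004599350572 0.017486591276008226 0.01912487746257638
```

Request:
{"method": "arm_command", "body": {
  "fingers": [1, 1, 1, 1, 1, 1, 1, 1],
  "travel": [
    [0.62, -0.44, 0],
    [0.62, -0.44, 0],
    [0.62, -0.44, 0],
    [0.62, -0.44, 0],
    [0.62, -0.44, 0],
    [0.62, -0.44, 0],
    [0.62, -0.44, 0],
    [0.62, -0.44, 0]
  ],
  "dr": [
    [0, 0, -49],
    [0, 0, -49],
    [0, 0, -49],
    [0, 0, -49],
    [0, 0, -49],
    [0, 0, -49],
    [0, 0, -49],
    [0, 0, -49]
  ]
}}

```text
time: 0.77
tool_pos: [0.3455, -0.2537, 0.2266]
tool_rot: [-3.141, 0.0, 1.107]
contact_force: [0.7, -0.7, -0.6]
opening: 0.043
grip_force: 0.0
```

Request:
{"method": "arm_command", "body": {
  "fingers": [1, 1, 1, 1, 1, 1, 1, 1],
  "travel": [
    [0.41, 0.1, 0],
    [0.41, 0.1, 0],
    [0.41, 0.1, 0],
    [0.41, 0.1, 0],
    [0.41, 0.1, 0],
    [0.41, 0.1, 0],
    [0.41, 0.1, 0],
    [0.41, 0.1, 0]
  ],
  "dr": [
    [0, 0, 0],
    [0, 0, 0],
    [0, 0, 0],
    [0, 0, 0],
    [0, 0, 0],
    [0, 0, 0],
    [0, 0, 0],
    [0, 0, 0]
  ]
}}

```text
time: 1.43
tool_pos: [0.5623, -0.0003, 0.2263]
tool_rot: [-3.141, 0.0, 1.102]
contact_force: [0.9, -0.6, -0.2]
opening: 0.0003
grip_force: 0.0
```

```bash
cat > go.py <<'E'
import sys
from cell import *
import numpy as np
from scipy.spatial.transform import Rotation as R
s=observe();T=np.array([float(a) for a in sys.argv[1:4]])
print(s["time"],s["tool_pos"].round(4),s["tool_rot"].round(4),s["opening"],"shift",(R.from_euler("xyz",s["tool_rot"]).as_matrix().T@(T-s["tool_pos"])).round(4))
E
python3 go.py 0.622 0.070 0.06
```

```text
1.4333 [ 5.623e-01 -3.000e-04  2.263e-01] [-3.1411e+00  4.0000e-04  1.1024e+00] 0.000307542542275818 shift [0.0898 0.0216 0.1663]
```

Request:
{"method": "arm_command", "body": {
  "fingers": [1, 1, 1, 1, 1, 1, 1, 1],
  "travel": [
    [0.04, 0.01, 0],
    [0.08, 0.02, 0],
    [0.09, 0.022, 0],
    [0.09, 0.022, 0.04],
    [0.09, 0.022, 0.08],
    [0.09, 0.022, 0.12],
    [0.09, 0.022, 0.15],
    [0.09, 0.022, 0.166]
  ],
  "dr": [
    [0, 0, 0],
    [0, 0, 0],
    [0, 0, 0],
    [0, 0, 0],
    [0, 0, 0],
    [0, 0, 0],
    [0, 0, 0],
    [0, 0, 0]
  ]
}}

```text
time: 2.1
tool_pos: [0.6187, 0.0676, 0.0558]
tool_rot: [-3.135, 0.004, 1.102]
contact_force: [-0.0, 0.2, -0.5]
opening: 0.0001
grip_force: 0.0
```

```bash
python3 - <<'E'
from cell import *
import cv2
cv2.imwrite("pics/s1.png",read_camera("scene")["color"])
E
python3 go.py 0.622 0.070 0.018
```

```text
2.15 [0.6178 0.0675 0.054 ] [-3.132   0.005   1.1019] 0.000636918944578931 shift [0.0043 0.003  0.0359]
```

View pics/s1.png

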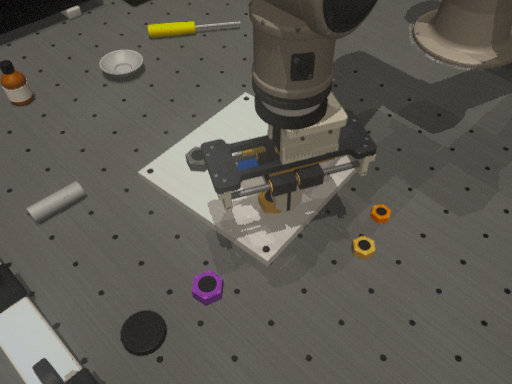

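The scene view shows the closed fingers just behind the brass nut (nut partly visible at (268,200)). The gripper body is clear of everything, and the dark nut at (197,158) has not moved.

Request:
{"method": "arm_command", "body": {
  "fingers": [1, 1, 1, 1],
  "travel": [
    [0.004, 0.003, 0.015],
    [0.004, 0.003, 0.03],
    [0.004, 0.003, 0.032],
    [0.004, 0.003, 0.032]
  ],
  "dr": [
    [0, 0, 0],
    [0, 0, 0],
    [0, 0, 0],
    [0, 0, 0]
  ]
}}

```text
time: 2.48
tool_pos: [0.6257, 0.0699, 0.0284]
tool_rot: [-3.14, 0.001, 1.102]
contact_force: [-0.8, -0.5, 0.3]
opening: 0.0001
grip_force: 0.0
```

```bash
python3 go.py 0.622 0.070 0.018;  python3 go.py 0.577 -0.0195 0.018
```

```text
2.4833 [0.6257 0.0699 0.0284] [-3.1401e+00  1.0000e-03  1.1019e+00] 0.00013367303880472832 shift [-0.0015 -0.0033  0.0104]
2.4833 [0.6257 0.0699 0.0284] [-3.1401e+00  1.0000e-03  1.1019e+00] 0.00013367303880472832 shift [-0.1017 -0.003   0.0105]
```

Request:
{"method": "arm_command", "body": {
  "fingers": [1, 1, 1],
  "travel": [
    [-0.001, -0.003, 0.007],
    [-0.001, -0.003, 0.0105],
    [-0.001, -0.003, 0.0105]
  ],
  "dr": [
    [0, 0, 0],
    [0, 0, 0],
    [0, 0, 0]
  ]
}}

```text
time: 2.73
tool_pos: [0.6227, 0.0706, 0.0181]
tool_rot: [-3.141, 0.0, 1.102]
contact_force: [-0.0, -1.3, -0.3]
opening: 0.0003
grip_force: 0.0
```

```bash
python3 go.py 0.577 -0.0195 0.018
```

```text
2.7333 [0.6227 0.0706 0.0181] [-3.1411e+00  4.0000e-04  1.1020e+00] 0.000282409708069555 shift [-1.01e-01 -1.00e-04  1.00e-04]
```

Request:
{"method": "arm_command", "body": {
  "fingers": [1, 1, 1, 1, 1, 1, 1, 1],
  "travel": [
    [-0.006, 0, 0],
    [-0.012, 0, 0],
    [-0.017, 0, 0],
    [-0.022, 0, 0],
    [-0.028, 0, 0],
    [-0.034, 0, 0],
    [-0.04, 0, 0],
    [-0.045, 0, 0]
  ],
  "dr": [
    [0, 0, 0],
    [0, 0, 0],
    [0, 0, 0],
    [0, 0, 0],
    [0, 0, 0],
    [0, 0, 0],
    [0, 0, 0],
    [0, 0, 0]
  ]
}}

```text
time: 3.4
tool_pos: [0.6025, 0.0298, 0.0183]
tool_rot: [-3.142, 0.0, 1.102]
contact_force: [0.2, 1.0, -0.3]
opening: 0.0006
grip_force: 0.4
```

```bash
python3 - <<'E'
from cell import *
from h import *
for n in("top","scene"):
    c=read_camera(n);cv2.imwrite(f"pics/{n}2.png",c["color"])
    for k,p,a,P in blobs(c,30):
        print(n,k,p.round(4),round(a*1e6))
a,b=[cv2.imread(f"pics/{n}2.png") for n in("top","scene")]
cv2.imwrite("pics/c2.png",np.hstack([cv2.resize(a[120:340,180:400],(400,400)),cv2.resize(b[60:280,140:360],(400,400))]))
E
python3 go.py 0.577 -0.0195 0.018
```

```text
top brass [0.567  0.1622] 713
top pocket [ 0.5562 -0.0424] 1241
top red [ 0.4793 -0.0583] 730
scene brass [0.5835 0.173 ] 809
scene brass [0.5196 0.1548] 438
scene brass [0.6162 0.0083] 199
scene brass [ 0.5723 -0.0638] 399
scene brass [ 0.4321 -0.4134] 4233
scene pocket [ 0.5724 -0.0645] 112
3.5 [0.6024 0.0295 0.0181] [-3.1412e+00  6.0000e-04  1.1011e+00] 0.0002484381497842083 shift [-0.0552 -0.0004  0.0002]
```

View pics/c2.png

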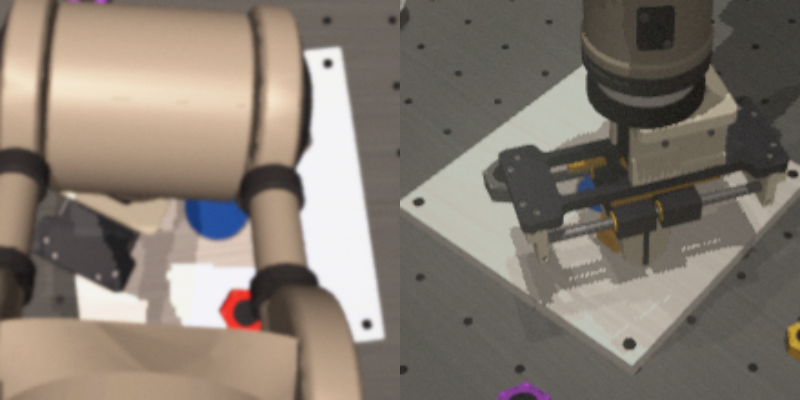

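The crops show the nut in front of the closed fingers (right crop, about (608,235)), with the pocket ahead of it at (590,195). The red nut is untouched. I'll keep pushing.

Request:
{"method": "arm_command", "body": {
  "fingers": [1, 1, 1, 1, 1, 1, 1, 1],
  "travel": [
    [-0.006, 0, 0],
    [-0.012, 0, 0],
    [-0.018, 0, 0],
    [-0.024, 0, 0],
    [-0.03, 0, 0],
    [-0.035, 0, 0],
    [-0.04, 0, 0],
    [-0.044, 0, 0]
  ],
  "dr": [
    [0, 0, 0],
    [0, 0, 0],
    [0, 0, 0],
    [0, 0, 0],
    [0, 0, 0],
    [0, 0, 0],
    [0, 0, 0],
    [0, 0, 0]
  ]
}}

```text
time: 4.17
tool_pos: [0.5826, -0.0094, 0.0182]
tool_rot: [-3.141, 0.0, 1.102]
contact_force: [0.1, 0.5, 0.0]
opening: 0.0005
grip_force: 0.2
```

Request:
{"method": "arm_command", "body": {
  "fingers": [1, 1, 1, 1, 1],
  "travel": [
    [-0.004, 0, 0],
    [-0.008, 0, 0],
    [-0.011, 0, 0],
    [-0.011, 0, 0],
    [-0.011, 0, 0]
  ],
  "dr": [
    [0, 0, 0],
    [0, 0, 0],
    [0, 0, 0],
    [0, 0, 0],
    [0, 0, 0]
  ]
}}

```text
time: 4.58
tool_pos: [0.578, -0.0188, 0.0182]
tool_rot: [3.142, 0.0, 1.102]
contact_force: [0.7, -0.1, 0.5]
opening: 0.0004
grip_force: 0.0
```

Request:
{"method": "arm_command", "body": {
  "fingers": [1, 1, 1, 1, 1, 1, 1, 1],
  "travel": [
    [0.01, 0, 0],
    [0.025, 0, 0],
    [0.03, 0, 0],
    [0.03, 0, -0.04],
    [0.03, 0, -0.08],
    [0.03, 0, -0.12],
    [0.03, 0, -0.16],
    [0.03, 0, -0.2]
  ],
  "dr": [
    [0, 0, 0],
    [0, 0, 0],
    [0, 0, 0],
    [0, 0, 0],
    [0, 0, 0],
    [0, 0, 0],
    [0, 0, 0],
    [0, 0, 0]
  ]
}}

```text
time: 5.25
tool_pos: [0.5915, 0.0094, 0.2203]
tool_rot: [3.141, -0.0, 1.103]
contact_force: [1.2, -0.0, -1.2]
opening: 0.0001
grip_force: 0.0
```

Request:
{"method": "arm_command", "body": {
  "fingers": [1, 1, 1, 1, 1, 1, 1, 1],
  "travel": [
    [-0.3, -0.1, 0],
    [-0.3, -0.1, 0],
    [-0.3, -0.1, 0],
    [-0.3, -0.1, 0],
    [-0.3, -0.1, 0],
    [-0.3, -0.1, 0],
    [-0.3, -0.1, 0],
    [-0.3, -0.1, 0]
  ],
  "dr": [
    [0, 0, 0],
    [0, 0, 0],
    [0, 0, 0],
    [0, 0, 0],
    [0, 0, 0],
    [0, 0, 0],
    [0, 0, 0],
    [0, 0, 0]
  ]
}}

```text
time: 5.92
tool_pos: [0.365, -0.2155, 0.2185]
tool_rot: [3.141, 0.001, 1.102]
contact_force: [0.5, 0.3, -1.1]
opening: 0.0003
grip_force: 0.0
```

```bash
cat > look.py <<'E'
from cell import *
from h import *
import sys
t=sys.argv[1]
for n in("top","scene"):
    c=read_camera(n);cv2.imwrite(f"pics/{n}{t}.png",c["color"]);np.savez(n+t+".npz",**c)
    for k,p,a,P in blobs(c,60,.024):
        print(n,k,p.round(4),round(a*1e6))
a,b=[cv2.imread(f"pics/{n}{t}.png") for n in("top","scene")]
cv2.imwrite(f"pics/c{t}.png",np.hstack([cv2.resize(a[120:340,180:400],(400,400)),cv2.resize(b[60:280,140:360],(400,400))]))
E
python3 look.py 3
```

```text
top brass [0.5047 0.1468] 552
top brass [0.5672 0.1631] 726
top brass [ 0.5703 -0.0475] 1048
top pocket [ 0.5611 -0.0411] 1658
top red [ 0.4793 -0.0609] 941
scene brass [0.5792 0.1713] 798
scene brass [0.5102 0.1564] 183
scene brass [0.519  0.1487] 174
scene brass [ 0.5756 -0.0432] 1496
scene brass [ 0.4253 -0.4238] 3944
scene pocket [ 0.5574 -0.0326] 635
scene red [ 0.4805 -0.0608] 1061
```

View pics/c3.png

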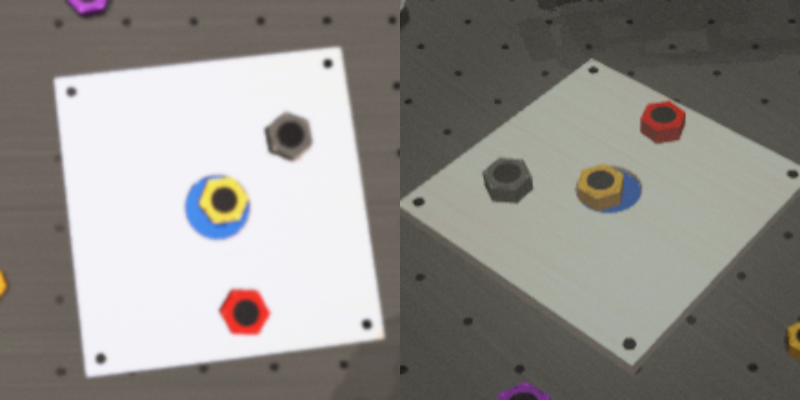

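The crops show the brass nut inside the round pocket (left crop, about (223,201); right crop, (600,186)), offset towards +x. The dark and red nuts have not moved. I'll check its height and tilt from depth.

```bash
python3 - <<'E'
from h import *
for n in("top","scene"):
  for t in "03":
    c=dict(np.load(n+t+".npz"));K=np.array([[c["fx"],0,c["cx"]],[0,c["fy"],c["cy"]],[0,0,1.]])
    def pts(vu):
        z=c["z_map"][vu[:,0],vu[:,1]];p=cv2.undistortPoints(np.float64(vu[:,::-1]).reshape(-1,1,2),K,np.array([float(c["k1"]),0,0,0])).reshape(-1,2)
        return ((np.c_[p,np.ones(len(p))]*z[:,None]-c["t"])@c["R"])[z>0]
    m=masks(c)
    P=pts(np.argwhere(m["brass"]));P=P[(abs(P[:,0]-.585)<.05)&(abs(P[:,1]+.01)<.07)]
    h=np.percentile(P[:,2],60); T=P[P[:,2]>h-.004]
    A=np.c_[T[:,:2]-T[:,:2].mean(0),np.ones(len(T))];s=np.linalg.lstsq(A,T[:,2],rcond=None)[0]
    F=pts(np.argwhere(m["pocket"]))
    g=np.argwhere(cv2.inRange(c["color"],(110,)*3,(255,)*3)); W=pts(g);W=W[(np.hypot(W[:,0]-.5649,W[:,1]+.0442)<.07)&(np.hypot(W[:,0]-.5649,W[:,1]+.0442)>.035)&(W[:,2]<.022)]
    print(n,t,"top face",T.mean(0).round(4),"slope",s[:2].round(3),"n",len(T),"floor",np.median(F[:,2]).round(4),"plate",np.median(W[:,2]).round(4) if len(W) else None)
E
```

```text
top 0 top face [0.6015 0.0301 0.0288] slope [0.    0.003] n 341 floor 0.0067 plate 0.0124
top 3 top face [ 0.5701 -0.0476  0.0228] slope [ 0.    -0.005] n 358 floor 0.0068 plate 0.0124
scene 0 top face [0.6056 0.0326 0.0304] slope [-0.019 -0.022] n 304 floor 0.0087 plate 0.0143
scene 3 top face [ 0.5734 -0.0456  0.0244] slope [-0.025 -0.021] n 248 floor 0.0087 plate 0.0143
```

The nut has dropped exactly 6 mm, lies flat, and sits about 6 mm from the pocket's centre. The arm is clear, so I'm handing in.

```bash
python3 -c "
from cell import *
print(hand_in())"
```

```text
the job is handed in; nothing more can be done
None
```

I pushed the brass nut into the blue pocket and handed the job in at about 6 s: it lies flat on the floor about 6 mm from centre, and the dark and red nuts did not visibly move; the hand-in returned no verdict.

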